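Press the fan's push rivets home crosswise

ROBOT

A 7-joint arm with a two-finger parallel gripper is mounted at the origin on the work surface. World frame = base frame: x ahead of the robot, y to its left, z up, the work surface at z = 0. Lengths are in m, angles in rad, forces in N, time in s.
With the tool pointing down it reaches from about 0.4 to 0.85 m from the base axis. Payload 4.5 kg.
Tool frame: the origin (TCP) lies between the finger pads; the fingertips stand r.finger_overhang ahead of it and the grasp point (between the pads) lies 8 mm behind it (r.finger_overhang is the distance from the TCP to the fingertips, in m); z points along the fingers, x is the direction in which the jaws open and shut, and the axes are right-handed (so a half turn about z gives the same grasp; the last joint's range is limited). The gripper opens to 88 mm and grips with 3 to 60 N. Pads are 18 mm wide; open, the fingers measure 123 mm over their backs; the gripper's body (75 mm by 187 mm) begins 45 mm behind the grasp point.
Start: joints at [-1.301, 0.689, -0.195, 1.565, 0.157, 0.902, -0.215], TCP at [0.146, 0.608, 0.25] pointing down, gripper open.
Joint ranges: [-3.01, 3.01], [-0.46, 2.08], [-1.47, 1.51], [0.13, 2.56], [-1, 4.14], [0.04, 2.09], [-2.66, 2.66]. Speed limits (rad/s): [2.57, 2.57, 3.14, 3.14, 3.14, 3.14, 3.14].

INTERFACE

Orientations are given as a unit quaternion [x, y, z, w].
In Python, from plant import r gives the robot as it stands.
- The arm moves only by the tool move_arm, never from a script. Its argument "targets" is a list that holds one entry, the list of rows, each a list of 7 numbers: the turn, a rotation vector about the world's x, y, z in rad, then the shift along the world's x, y, z in m, then the opening, from 0 (shut) to 1 (fully open). A call has 1 to 5 rows; each row shifts and turns the pose as measured when the row begins; what a row does not reach is not made up. A row lasts 1/10 s, in which the tool goes at most 50 mm and 8.59 degrees, less where a joint would pass 70% of its speed; a pose out of reach is approached as far as the arm can. A call with a gripper value outside its range is refused whole. The fingers move at their own pace and stop on an object; "force" is the grip in N (left out, the last holds). Time passes only in rows, so rows that do not move let the fingers close. It gives the time, the measured TCP pose, the force and the opening at its end, in the units of the state.
- r.get_state(): the state, without advancing time (a new reading comes with each control period).
- r.snapshot(name): name is "scene" or "top"; returns a dict with "frame" (400x640x3 uint8, red, green, blue), "K" (3x3 intrinsics, pixels), "T" (4x4, takes a point from camera to world coordinates). Camera axes: x right, y up, looking along -z (the intrinsics and any distortion apply to the point x, -y, -z); pixel columns grow to the right and rows downward; lengths in m; the calibration is good to about 2 mm. A picture is of the moment at which its call begins. There is no depth.
- r.finish_job(): hands the job in, once; it reports no verdict.
Trained networks look in a picture, given as the dict that the camera call returned (one of the last four; its "shot" number tells which), for a name from the list of things; names that differ only in an ending like _2 or _b are one class to them, and where a whole thing is asked for, a point or a joint stands for the part that bears it (a point fixed in the world has none). Each returns a list of dicts, best first, with "score" (0 to 1); they miss things now and then, are a little off and sometimes report something else, mostly with a low value. They report only what shows in the picture. A call takes as long as a camera call.
- r.find_in(picture, query): "centre" ([row, column] in pixels, amid what is visible of it).
The state is a dict: "clock": time; "q": joint angles; "qd": joint speeds; "joint_torque": joint torques, N m; "tool_pos": TCP position; "eef_rot": TCP orientation; "contact_force": force on the tool from outside, world axes, zero at the start; "moment": the same for the moment, N m; "opening": opening from 0.0 (shut) to 1.0 (fully open).
Only numpy, scipy, OpenCV 4.12 (cv2) and the standard library are available. Lean on these libraries where they do the work, as an engineer would, in place of code of your own. Each camera call takes 0.05 s, during which the arm holds its last target. There are 200 camera calls.

TASK

The fan on the grey housing is held by four white push rivets, and the pin of one of them has already been pushed home. With a fingertip and lightly, press the pin of the diagonally opposite rivet fully home first, and only then press home the two that remain, in either order, so that the fan is drawn down evenly. Keep off the fan's blades, do not shove, tip or lift the housing, and leave the other things on the bench alone.

Things in the scene. Friction and masses are not known exactly. Their poses are not given: they have to be found in the camera images.
- unit: the control unit, 1.4 to 2.3 kg, standing loose and upright on the bench at any yaw: a grey cast housing 180 (x) x 160 (y) x 75 mm high with a black 120 x 120 x 25 mm fan flat on its lid, whose top is 100 mm above the origin. Origin: centre of the housing's underside; z up. Three black cable glands stick out 18 mm on the +x side, a connector 6 mm on the -y side, and mounting feet 17 mm at the bottom of both x sides. Pressing on it with over 40 N would strain the fan.
- rotor: the fan's rotor: a 40 mm hub with 7 blades of 54 mm tip radius, on the fan's centre, recessed 2 mm (hub) and about 5 mm (blades) below the fan's top; it spins freely about z. Origin: same as the unit's origin.
- pin_set (a joint): how far this rivet's white pin has been pressed down into its collar, in m: 0 standing fully proud, 0.010 at its firm stop (home). It gives at about 6 to 8 N, stays where it is left, and stops hard at 0.010. At unit frame (x, y) = (+52.5, +52.5) mm; this one is already home at the start.
- pin_set_head (a point): the middle of the top of that pin's round head, 10 mm in diameter, in the middle of a fixed white collar 15 mm in diameter and 2.5 mm high on the fan's corner. The head's top is 113.5 mm above the unit's underside when fully proud (11 mm above the collar) and 103.5 mm when home (1 mm above the collar). It moves with the pin.
- pin_opposite (a joint): how far this rivet's white pin has been pressed down into its collar, in m: 0 standing fully proud, 0.010 at its firm stop (home). It gives at about 6 to 8 N, stays where it is left, and stops hard at 0.010. At unit frame (x, y) = (-52.5, -52.5) mm, diagonally opposite pin_set; standing proud (0 to 2 mm pressed) at the start.
- pin_opposite_head (a point): the middle of the top of that pin's round head, 10 mm in diameter, in the middle of a fixed white collar 15 mm in diameter and 2.5 mm high on the fan's corner. The head's top is 113.5 mm above the unit's underside when fully proud (11 mm above the collar) and 103.5 mm when home (1 mm above the collar). It moves with the pin.
- pin_left (a joint): how far this rivet's white pin has been pressed down into its collar, in m: 0 standing fully proud, 0.010 at its firm stop (home). It gives at about 6 to 8 N, stays where it is left, and stops hard at 0.010. At unit frame (x, y) = (-52.5, +52.5) mm; standing proud (0 to 2 mm pressed) at the start.
- pin_left_head (a point): the middle of the top of that pin's round head, 10 mm in diameter, in the middle of a fixed white collar 15 mm in diameter and 2.5 mm high on the fan's corner. The head's top is 113.5 mm above the unit's underside when fully proud (11 mm above the collar) and 103.5 mm when home (1 mm above the collar). It moves with the pin.
- pin_right (a joint): how far this rivet's white pin has been pressed down into its collar, in m: 0 standing fully proud, 0.010 at its firm stop (home). It gives at about 6 to 8 N, stays where it is left, and stops hard at 0.010. At unit frame (x, y) = (+52.5, -52.5) mm; standing proud (0 to 2 mm pressed) at the start.
- pin_right_head (a point): the middle of the top of that pin's round head, 10 mm in diameter, in the middle of a fixed white collar 15 mm in diameter and 2.5 mm high on the fan's corner. The head's top is 113.5 mm above the unit's underside when fully proud (11 mm above the collar) and 103.5 mm when home (1 mm above the collar). It moves with the pin.
- rivet_bin: black open-fronted stock bin 150 x 100 x 70 mm with spare rivets; origin under its centre; to be left alone
- fan_guard: wire finger guard, a round of 110 mm with four eyes, 158 mm across the eyes, 6 mm thick, lying flat; origin under its centre; to be left alone
- circuit_board: green circuit board 100 x 140 mm, up to 30 mm high, lying flat; origin under its centre; to be left alone
- screwdriver: screwdriver with black handle lying on the bench, about 200 mm long; origin under its middle; to be left alone

How it is judged:
On the way, in this order (a step that is already met when the one before it is completed fails the run):
1. the rivet diagonally opposite the one already set is home, while the other two still stand proud (value of joint pin_opposite above 0.008 m and value of joint each of pin_left, pin_right below 0.003 m), for 0.2 s.
2. the two remaining rivets are home as well (value of joint each of pin_left, pin_right above 0.008 m), for 0.2 s.
At the end, for the whole second after the job is handed in: all four pins are pressed at least 8 mm of their 10 mm, and the unit stands upright, still and within 20 mm of where it was (all of step 2 and value of joint each of pin_set, pin_opposite above 0.008 m and distance of unit from where it was at the start of the episode below 0.02 m and angle between unit's own z axis and vertical below 0.03 rad and linear speed of unit below 0.01 m/s); the robot touches nothing.
It fails at once if one of the other two pins is pressed (over 3 mm) before the diagonally opposite one is home (8 mm) (value of joint pin_opposite below 0.008 m and value of joint any of pin_left, pin_right above 0.003 m).
It fails at once if the robot presses on the unit with more than 40 N (contact force between any of the fingers, the arm and unit above 40 N).
It fails at once if the robot touches the fan's rotor (over 1 N) (contact force between any of the fingers, the arm and rotor above 1 N).
It fails at once if the unit is shoved more than 20 mm, lifted or tipped (distance of unit from where it was at the start of the episode above 0.02 m or height (world z) of unit above 0.006 m or angle between unit's own z axis and vertical above 0.06 rad).
It fails at once if the rivet bin, fan guard, circuit board or screwdriver is moved more than 20 mm (distance of any of rivet_bin, fan_guard, circuit_board, screwdriver from where it was at the start of the episode above 0.02 m).
It also fails if it takes over 42 s, if anything falls off the work surface, if the arm or the gripper's body presses on something with over 40 N, if the wrist force passes 120 N, or if a joint passes its speed limit or range.

## Working session

There is one attempt and no reset: what is moved stays moved. The work goes in short steps, Python scripts to look and compute and a tool call to move; the robot and the scene stay as the last step left them, time stands still between calls to the robot, and variables do not carry over. Pictures are saved under pics/ and viewed, about 8 in all and at most 12, crops included, and the job is handed in when it is done.

Besides the shell and the picture viewer there is one more tool, called after "Request:" as name(argument=value, ...) on one line, values as JSON. move_arm: Moves the arm, as the interface text tells. Its arguments: {"type":"object","properties":{"targets":{"type":"array","items":{"type":"array","items":{"type":"array","items":{"type":"number"}}}},"force":{"type":"number"}},"required":["targets"]}

```bash
mkdir -p pics
cat > h.py <<'E'
from plant import r
import cv2, numpy as np
def save(p,name,crop=None,s=1):
    f=p["frame"][:,:,::-1]
    if crop: a,b,c,d=crop; f=f[a:b,c:d]
    cv2.imwrite("pics/"+name,cv2.resize(f,None,fx=s,fy=s,interpolation=cv2.INTER_CUBIC))
def ray(p,rc,z):
    K=np.array(p["K"]);T=np.array(p["T"])
    d=np.linalg.inv(K)@np.array([rc[1],rc[0],1.]); d=T[:3,:3]@np.array([d[0],-d[1],-d[2]])
    o=T[:3,3]; return o+d*(z-o[2])/d[2]
def proj(p,X):
    K=np.array(p["K"]);T=np.array(p["T"])
    c=T[:3,:3].T@(np.array(X)-T[:3,3]); u=K@np.array([c[0],-c[1],-c[2]]); return (u[:2]/u[2])[::-1]
E
python3 - <<'E'
from h import *
p=r.snapshot("top"); save(p,"top.png"); q=r.snapshot("scene"); save(q,"scene.png")
print({k:v for k,v in p.items() if k!="frame"}); print(r.get_state(), r.finger_overhang)
for n in ["unit","rotor","pin_set_head","pin_opposite_head","pin_left_head","pin_right_head"]:
  for s,pp in(("top",p),("scene",q)):
    print(n,s,[(np.round(d["centre"],1).tolist(),round(d["score"],2)) for d in r.find_in(pp,n)][:5])
E
```

```text
{'K': array([[424.86942683,   0.        , 319.04945194],
       [  0.        , 424.86942683, 198.27433042],
       [  0.        ,   0.        ,   1.        ]]), 'T': array([[ 1.07503558e-03,  9.94592107e-01, -1.03852706e-01,
         4.36430622e-01],
       [-9.99996639e-01,  1.31424045e-03,  2.23490770e-03,
         1.18340953e-02],
       [ 2.35930899e-03,  1.03849954e-01,  9.94590177e-01,
         1.27357480e+00],
       [ 0.00000000e+00,  0.00000000e+00,  0.00000000e+00,
         1.00000000e+00]]), 'shot': 1}
{'clock': 0.1, 'q': array([-1.30122332,  0.689885  , -0.19452777,  1.56623661,  0.15731374,
        0.90247958, -0.21513163]), 'qd': array([-0.00131593, -0.00264397, -0.00083949, -0.0018028 , -0.00195059,
        0.00039944,  0.00123379]), 'joint_torque': array([-3.47206260e-03, -5.28505433e+01, -1.27197258e+00, -1.53837758e+01,
       -5.26027149e-02,  1.90334576e-03,  3.92889501e-05]), 'tool_pos': array([0.14590935, 0.60717283, 0.24900075]), 'eef_rot': array([ 7.85346034e-01,  6.19056503e-01, -5.94815332e-04,  5.46864796e-04]), 'contact_force': array([0.05486952, 0.00114306, 0.33253269]), 'moment': array([ 0.02584706, -0.05296828,  0.00205719]), 'opening': 1.0011591586326516} 0.011
unit top [([193.3, 352.2], 0.96)]
unit scene [([223.7, 281.9], 0.64)]
rotor top [([192.8, 355.5], 0.6), ([149.4, 432.0], 0.6)]
rotor scene [([213.9, 288.1], 0.63)]
pin_set_head top []
pin_set_head scene [([252.5, 423.5], 0.73)]
pin_opposite_head top []
pin_opposite_head scene []
pin_left_head top [([191.9, 354.7], 0.63)]
pin_left_head scene []
pin_right_head top []
pin_right_head scene []
```

View pics/top.png

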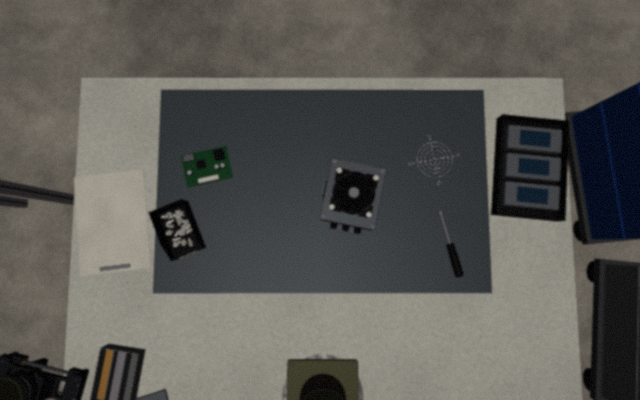

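View pics/scene.png

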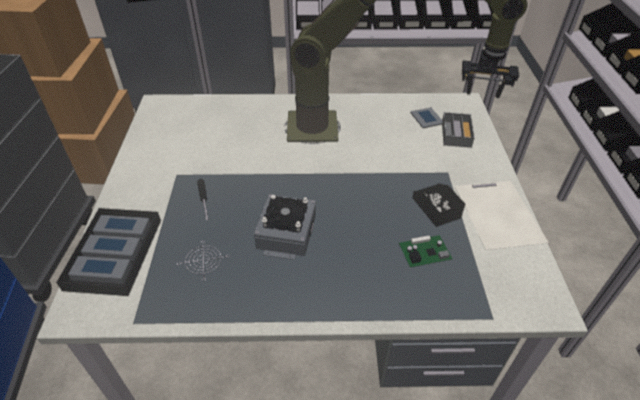

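The unit is near top-view pixel (354,193), with the glands towards the robot and the connector on the image left. That puts pin_set at the lower right (369,215) and pin_opposite at the upper left (340,170). I'll fit the pose from the pins next.

Run:
```python
from h import *
fs=[];gs=[]
for i in range(6):
    p=r.snapshot("top");q=r.snapshot("scene");fs.append(p["frame"].astype(float));gs.append(q["frame"].astype(float))
p["frame"]=np.mean(fs,0).astype(np.uint8);q["frame"]=np.mean(gs,0).astype(np.uint8)
np.savez("avg.npz",top=p["frame"],Kt=p["K"],Tt=p["T"],sc=q["frame"],Ks=q["K"],Ts=q["T"])
a=np.zeros((600,780,3),np.uint8)
A=cv2.resize(p["frame"][153:240,312:395,::-1],(390,409),interpolation=cv2.INTER_CUBIC)
B=cv2.resize(q["frame"][185:260,245:325,::-1],(390,366),interpolation=cv2.INTER_CUBIC)
a[:409,:390]=A;a[:366,390:]=B
cv2.imwrite("pics/c.png",a[:410])
for nm,P,(r0,r1,c0,c1) in(("top",p,(160,228,320,386)),("sc",q,(188,236,255,318))):
    g=cv2.cvtColor(P["frame"],cv2.COLOR_RGB2GRAY)[r0:r1,c0:c1].astype(float)
    for th in ((130,150,170,190)):
        n,l,s,c=cv2.connectedComponentsWithStats((g>th).astype(np.uint8))
        out=[]
        for i in range(1,n):
            if s[i,4]<4 or s[i,4]>150: continue
            yy,xx=np.nonzero(l==i);w=g[yy,xx]-th+5
            rc=((yy*w).sum()/w.sum()+r0,(xx*w).sum()/w.sum()+c0)
            out.append((np.round(rc,1).tolist(),int(s[i,4]),np.round(ray(P,rc,.11),4)[:2].tolist()))
        print(nm,th,out)
```

```text
top 130 [([169.7, 338.8], 13, [0.6378, -0.0455]), ([177.3, 375.7], 13, [0.6166, -0.1475]), ([206.4, 331.3], 11, [0.5357, -0.0245]), ([214.3, 368.4], 13, [0.5139, -0.1264])]
top 150 [([169.5, 338.6], 4, [0.6383, -0.045]), ([177.4, 375.6], 4, [0.6161, -0.1472]), ([206.4, 331.4], 4, [0.5356, -0.0248]), ([214.4, 368.5], 4, [0.5135, -0.1264])]
top 170 []
top 190 []
sc 130 [([196.0, 272.5], 15, [0.5203, -0.1246]), ([199.7, 305.1], 20, [0.5382, -0.0211]), ([210.9, 284.9], 14, [0.5869, -0.0832]), ([219.1, 263.8], 21, [0.6205, -0.1458]), ([223.8, 297.6], 20, [0.6413, -0.0432])]
sc 150 [([196.0, 272.6], 12, [0.5204, -0.1243]), ([199.4, 305.0], 12, [0.5369, -0.0214]), ([219.0, 263.9], 16, [0.62, -0.1456]), ([223.7, 297.6], 15, [0.6408, -0.0433])]
sc 170 [([196.0, 272.7], 8, [0.5203, -0.1242])]
sc 190 []
```

View pics/c.png

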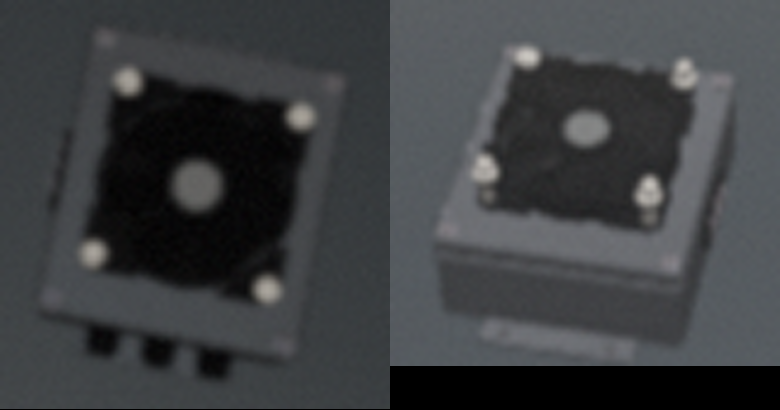

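The crop shows the flat (set) pin at the back left, which is world (0.52,-0.125), and three proud pins. This agrees with the gland and connector reading. The targets are:

- pin_opposite: about (0.638,-0.045)
- pin_left: about (0.617,-0.147)
- pin_right: about (0.536,-0.024)

Next I'll move over with the gripper shut.

Request:
move_arm(targets=[[[0, 0, 0, 0.03, -0.039, 0, 0], [0, 0, 0, 0.03, -0.039, 0, 0], [0, 0, 0, 0.03, -0.039, 0, 0], [0, 0, 0, 0.03, -0.039, 0, 0], [0, 0, 0, 0.03, -0.039, 0, 0]]], force=20)

```text
clock: 1.8
tool_pos: [0.2916, 0.4143, 0.2499]
eef_rot: [0.781, 0.625, 0.001, -0.005]
contact_force: [1.4, 0.3, -0.1]
opening: 0.572
```

Request:
move_arm(targets=[[[0, 0, 0, 0.03, -0.039, 0, 0], [0, 0, 0, 0.03, -0.039, 0, 0], [0, 0, 0, 0.03, -0.039, 0, 0], [0, 0, 0, 0.03, -0.039, 0, 0], [0, 0, 0, 0.03, -0.039, 0, 0]]])

```text
clock: 2.3
tool_pos: [0.4438, 0.2157, 0.2512]
eef_rot: [0.78, 0.626, 0.003, -0.005]
contact_force: [1.3, 1.0, -0.2]
opening: 0.12
```

Request:
move_arm(targets=[[[0, 0, 0, 0.03, -0.039, 0, 0], [0, 0, 0, 0.03, -0.039, 0, 0], [0, 0, 0, 0.03, -0.039, 0, 0], [0, 0, 0, 0.03, -0.039, 0, 0], [0, 0, 0, 0.03, -0.039, 0, 0]]])

```text
clock: 2.8
tool_pos: [0.5956, 0.0168, 0.2525]
eef_rot: [0.78, 0.625, 0.005, -0.004]
contact_force: [1.1, 1.7, -0.3]
opening: 0.007
```

Request:
move_arm(targets=[[[0, 0, 0, 0.021, -0.031, -0.02, 0], [0, 0, 0, 0.021, -0.03, -0.025, 0], [0, 0, 0, 0, 0, -0.025, 0], [0, 0, 0, 0, 0, -0.02, 0], [0, 0, 0, 0, 0, 0, 0]]])

```text
clock: 3.3
tool_pos: [0.6442, -0.0598, 0.1598]
eef_rot: [0.786, 0.619, 0.006, 0.001]
contact_force: [0.1, 1.1, 0.4]
opening: 0.005
```

Run:
```python
from h import *
fs=[]
for i in range(4):
    q=r.snapshot("scene");fs.append(q["frame"].astype(float))
q["frame"]=np.mean(fs,0).astype(np.uint8)
save(q,"d.png",(165,265,235,335),6)
print(r.get_state()["tool_pos"])
t=r.get_state()["tool_pos"].copy(); t[2]-=.011; print(proj(q,t), proj(q,[.6383,-.0448,.112]))
```

```text
[ 0.64686543 -0.05765446  0.16411377]
[215.32615514 292.25503225] [222.65068453 297.09829315]
```

View pics/d.png

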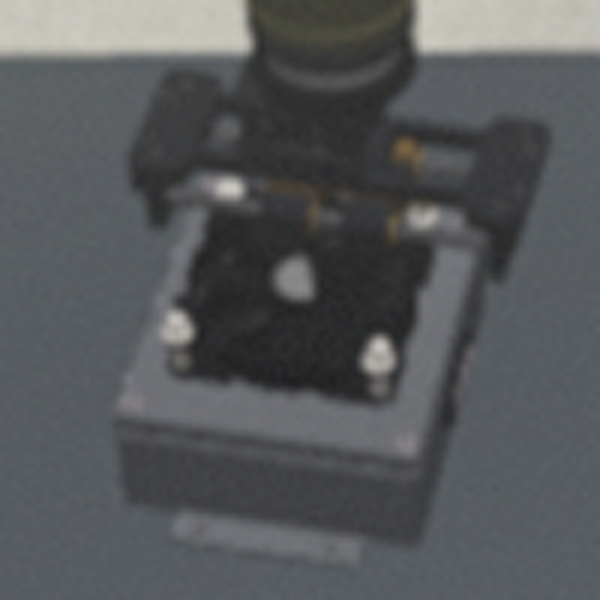

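The dark fingers hide against the black fan, and the hub at crop (295,280) is cut off on its right, so they do reach down there. I'll correct the position and look again with the contrast raised.

Request:
move_arm(targets=[[[0, 0, 0, -0.0085, 0.013, -0.01, 0], [0, 0, 0, 0, 0, -0.005, 0], [0, 0, 0, 0, 0, 0, 0], [0, 0, 0, 0, 0, 0, 0]]])

```text
clock: 3.9
tool_pos: [0.6417, -0.0433, 0.1542]
eef_rot: [0.784, 0.62, 0.014, 0.006]
contact_force: [-0.1, -0.3, -0.5]
opening: 0.003
```

```bash
cat >> h.py <<'E'
def look(name,crop=(165,265,235,335),n=4,cam="scene"):
    fs=[]
    for i in range(n): q=r.snapshot(cam);fs.append(q["frame"].astype(float))
    m=np.mean(fs,0);q["frame"]=(255*(m/255)**.45).astype(np.uint8); save(q,name,crop,6)
    s=r.get_state();t=s["tool_pos"].copy();print(s["clock"],t,s["contact_force"]);t[2]-=.011
    pr=proj(q,t);print("tip px",pr,"crop",(pr-[crop[0],crop[2]])[::-1]*6); return q
E
python3 - <<'E'
from h import *
look("e.png")
E
```

```text
4.1 [ 0.64131128 -0.04392086  0.15365581] [-0.96461899  0.19219778 -0.5305771 ]
tip px [216.35663699 297.0787214 ] crop [372.47232837 308.13982191]
```

View pics/e.png

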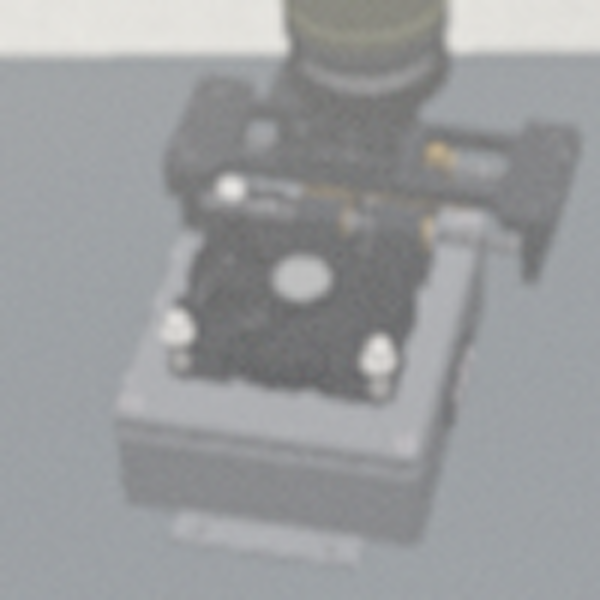

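Request:
move_arm(targets=[[[-0.008, 0.029, 0, -0.003, -0.001, -0.01, 0], [0, 0, 0, 0, 0, -0.01, 0], [0, 0, 0, 0, 0, 0, 0], [0, 0, 0, 0, 0, 0, 0]]])

```text
clock: 4.5
tool_pos: [0.638, -0.0457, 0.1313]
eef_rot: [0.785, 0.62, -0.002, -0.001]
contact_force: [0.0, 0.1, 1.1]
opening: 0.006
```

Request:
move_arm(targets=[[[0, 0, 0, 0, 0.0005, -0.003, 0], [0, 0, 0, 0, 0, -0.002, 0], [0, 0, 0, 0, 0, -0.002, 0], [0, 0, 0, 0, 0, -0.002, 0]]])

```text
clock: 4.9
tool_pos: [0.6381, -0.0452, 0.1224]
eef_rot: [0.785, 0.62, -0.002, -0.001]
contact_force: [-2.4, -0.5, 7.2]
opening: 0.009
```

Request:
move_arm(targets=[[[0, 0, 0, 0, 0, -0.002, 0], [0, 0, 0, 0, 0, -0.002, 0], [0, 0, 0, 0, 0, 0, 0]]])

```text
clock: 5.2
tool_pos: [0.6382, -0.0452, 0.1201]
eef_rot: [0.785, 0.62, -0.002, -0.0]
contact_force: [-0.2, -0.6, 0.6]
opening: 0.003
```

Request:
move_arm(targets=[[[0, 0, 0, 0, 0, -0.003, 0], [0, 0, 0, 0, 0, -0.003, 0]]])

```text
clock: 5.4
tool_pos: [0.6385, -0.0452, 0.1154]
eef_rot: [0.785, 0.62, -0.002, 0.0]
contact_force: [-3.1, 0.6, 6.1]
opening: 0.004
```

Request:
move_arm(targets=[[[0, 0, 0, 0, 0, -0.002, 0], [0, 0, 0, 0, 0, -0.002, 0]]])

```text
clock: 5.6
tool_pos: [0.6386, -0.0451, 0.1147]
eef_rot: [0.785, 0.619, -0.001, 0.001]
contact_force: [-6.5, -0.0, 20.1]
opening: 0.004
```

The tip is at 0.1037 m with 20 N on it, so the pin is at its hard stop. I'll lift and go to pin_left.

Request:
move_arm(targets=[[[0, 0, 0, 0, 0, 0.015, 0], [0, 0, 0, 0, 0, 0.015, 0], [0, 0, 0, 0, 0, 0, 0], [0, 0, 0, 0, 0, 0, 0]]])

```text
clock: 6.0
tool_pos: [0.6386, -0.0452, 0.1459]
eef_rot: [0.785, 0.619, -0.001, 0.001]
contact_force: [0.3, 0.2, 0.6]
opening: 0.009
```

Request:
move_arm(targets=[[[0, 0, 0, -0.007, -0.034, 0, 0], [0, 0, 0, -0.007, -0.034, 0, 0], [0, 0, 0, -0.007, -0.034, 0, 0], [0, 0, 0, 0, 0, 0, 0], [0, 0, 0, 0, 0, 0, 0]]])

```text
clock: 6.5
tool_pos: [0.6157, -0.148, 0.1423]
eef_rot: [0.784, 0.621, -0.002, -0.001]
contact_force: [-0.8, -0.4, -0.3]
opening: 0.008
```

Run:
```python
from h import *
q=look("f.png"); print(r.get_state()["eef_rot"])
g=cv2.cvtColor(q["frame"],cv2.COLOR_RGB2GRAY)
```

```text
6.7 [ 0.61619959 -0.14659513  0.14274336] [-0.66985471  0.16705879  0.33507954]
tip px [213.12348435 263.10680986] crop [168.64085918 288.74090608]
[ 0.7832106   0.62175373 -0.0015364  -0.00104492]
```

View pics/f.png

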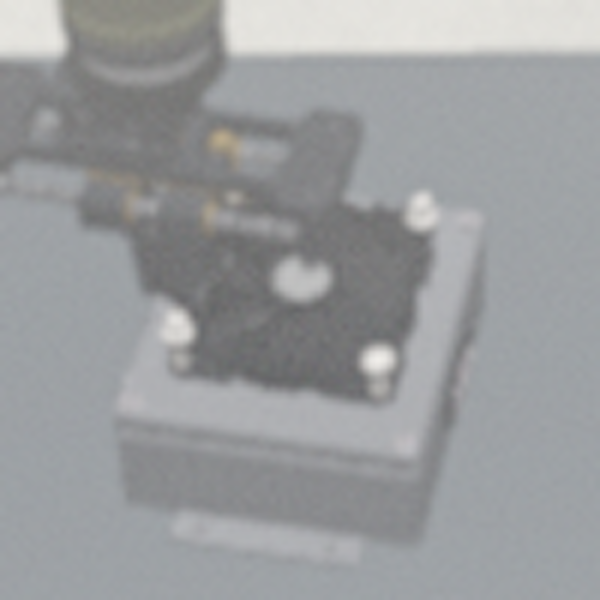

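The opposite pin at crop (378,360) is now flat, the unit hasn't moved, and the fingertip sits over pin_left at (175,290). I'll press pin_left.

Request:
move_arm(targets=[[[0, 0, 0, 0.001, -0.0005, -0.01, 0], [0, 0, 0, 0, 0, -0.005, 0], [0, 0, 0, 0, 0, -0.002, 0], [0, 0, 0, 0, 0, -0.002, 0]]])

```text
clock: 7.1
tool_pos: [0.6182, -0.1434, 0.1222]
eef_rot: [0.782, 0.624, -0.001, -0.001]
contact_force: [-0.8, -0.5, 6.1]
opening: 0.005
```

Request:
move_arm(targets=[[[0, 0, 0, 0, 0, -0.003, 0], [0, 0, 0, 0, 0, -0.003, 0]]])

```text
clock: 7.3
tool_pos: [0.6183, -0.1434, 0.1173]
eef_rot: [0.782, 0.624, -0.001, -0.001]
contact_force: [-1.9, 0.8, 6.2]
opening: 0.003
```

Request:
move_arm(targets=[[[0, 0, 0, 0, 0, -0.002, 0], [0, 0, 0, 0, 0, -0.002, 0]]])

```text
clock: 7.5
tool_pos: [0.6183, -0.1434, 0.1148]
eef_rot: [0.782, 0.624, -0.001, -0.001]
contact_force: [-4.0, 0.8, 17.3]
opening: 0.007
```

pin_left is home, with the tip at 0.1038 m and 17 N. Next is pin_right.

Request:
move_arm(targets=[[[0, 0, 0, 0, 0, 0.015, 0], [0, 0, 0, 0, 0, 0.02, 0], [0, 0, 0, 0, 0, 0, 0], [0, 0, 0, 0, 0, 0, 0]]])

```text
clock: 7.9
tool_pos: [0.6186, -0.1431, 0.1521]
eef_rot: [0.782, 0.624, -0.001, -0.0]
contact_force: [-0.4, -1.3, -0.3]
opening: 0.008
```

Request:
move_arm(targets=[[[0, 0, 0, -0.027, 0.039, 0, 0], [0, 0, 0, -0.027, 0.039, 0, 0], [0, 0, 0, -0.027, 0.039, 0, 0], [0, 0, 0, 0, 0, 0, 0], [0, 0, 0, 0, 0, 0, 0]]])

```text
clock: 8.4
tool_pos: [0.5341, -0.0242, 0.1499]
eef_rot: [0.782, 0.623, -0.001, -0.0]
contact_force: [-0.2, -0.6, -0.7]
opening: 0.002
```

Request:
move_arm(targets=[[[0, 0, 0, 0, 0, 0, 0], [0, 0, 0, 0, 0, 0, 0]]])

```text
clock: 8.6
tool_pos: [0.5348, -0.0252, 0.1493]
eef_rot: [0.783, 0.622, -0.001, -0.0]
contact_force: [0.4, 0.2, -0.3]
opening: 0.007
```

Request:
move_arm(targets=[[[0, 0, 0, 0.001, 0.0015, -0.01, 0], [0, 0, 0, 0, 0, -0.01, 0], [0, 0, 0, 0, 0, -0.002, 0], [0, 0, 0, 0, 0, -0.002, 0]]])

```text
clock: 9.0
tool_pos: [0.5376, -0.0263, 0.1228]
eef_rot: [0.784, 0.62, -0.001, 0.001]
contact_force: [-0.2, 0.6, 6.5]
opening: 0.005
```

Request:
move_arm(targets=[[[0, 0, 0, 0, 0, -0.003, 0], [0, 0, 0, 0, 0, -0.003, 0]]])

```text
clock: 9.2
tool_pos: [0.5375, -0.0264, 0.117]
eef_rot: [0.784, 0.62, -0.001, 0.001]
contact_force: [-1.7, 1.1, 6.3]
opening: 0.004
```

Request:
move_arm(targets=[[[0, 0, 0, 0, 0, -0.002, 0], [0, 0, 0, 0, 0, -0.002, 0]]])

```text
clock: 9.4
tool_pos: [0.5377, -0.0263, 0.1145]
eef_rot: [0.784, 0.62, -0.0, 0.001]
contact_force: [-6.9, 0.8, 29.9]
opening: 0.009
```

pin_right is at its stop with 30 N. I'll lift clear, back towards the start side, and check.

Request:
move_arm(targets=[[[0, 0, 0, 0, 0, 0.02, 0], [0, 0, 0, 0, 0, 0.03, 0], [0, 0, 0, 0, 0, 0.04, 0], [0, 0, 0, 0, 0, 0.04, 0], [0, 0, 0, -0.02, 0.04, 0, 0]]])

```text
clock: 9.9
tool_pos: [0.519, 0.0076, 0.2476]
eef_rot: [0.788, 0.616, -0.001, 0.002]
contact_force: [1.2, 1.4, 0.3]
opening: 0.006
```

Request:
move_arm(targets=[[[0, 0, 0, -0.02, 0.04, 0, 0], [0, 0, 0, -0.02, 0.04, 0, 0], [0, 0, 0, -0.02, 0.04, 0, 0], [0, 0, 0, -0.02, 0.04, 0, 0], [0, 0, 0, 0, 0, 0, 0]]])

```text
clock: 10.4
tool_pos: [0.4351, 0.1769, 0.2496]
eef_rot: [0.787, 0.616, 0.002, 0.002]
contact_force: [0.4, -0.9, -0.6]
opening: 0.006
```

Run:
```python
from h import *
q=look("g.png")
p=r.snapshot("top");print("unit now",[d["centre"] for d in r.find_in(p,"unit")][:1])
```

```text
10.6 [0.4386486 0.1688016 0.2491739] [ 0.50574934 -0.74074408 -0.28250377]
tip px [147.36137533 365.4751259 ] crop [ 782.85075542 -105.83174803]
unit now [[194.0, 351.1]]
```

View pics/g.png

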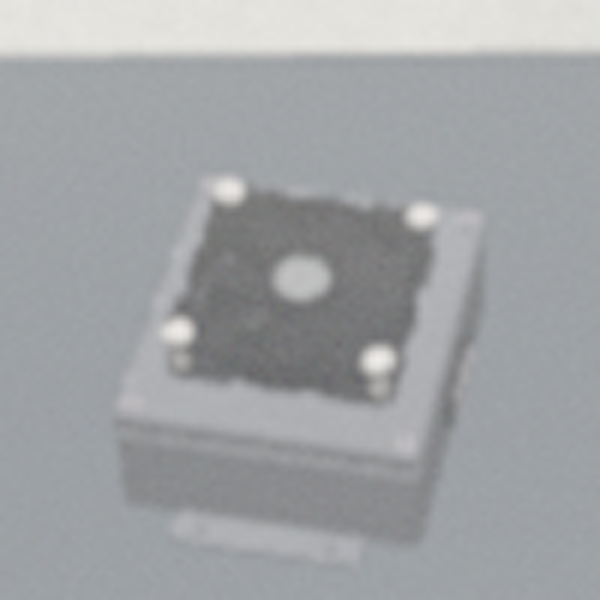

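All four pins are flat, at crop (230,190), (422,215), (178,332) and (378,360). The unit hasn't moved and the arm is clear.

```bash
python3 -c "
from plant import r
print(r.finish_job())"
```

```text
the job is handed in; nothing more can be done
None
```

All four rivets are home and the job is handed in, at about 10.7 s of the 42 s allowed. I pressed with the shut gripper's fingertips, the diagonally opposite pin first, then left, then right.

| Pin | Fingertip height at the stop | Wrist force (vertical) at the stop |
|---|---|---|
| pin_opposite | about 103.7 mm | 20 N |
| pin_left | about 103.8 mm | 17 N |
| pin_right | about 103.5 mm | 30 N |

A pin that is home should sit at 103.5 mm. I read the force only at the end of each move, so brief peaks in between were not seen, but none of these readings was over the 40 N limit.

**Last checks:** the final scene picture shows all four heads flat on their collars and the unit visibly where it was. In the top view the unit's centre moved by about 1 pixel (roughly 3 mm), which is within the detector's error. The arm was clear of everything at hand-in.

**What was off:**
- **Aim:** I pressed pin_left about 3.7 mm off its centre and pin_right about 3 mm off, because the arm drifted a little on the way down. Both still went home.
- **Detector:** it found only one of the pins, and that one at an implausible spot, so I located the pins from the white blobs in the pictures and the known rivet spacing.
- **Not re-checked:** I did not look again at the bin, guard, board or screwdriver at the end. The arm crossed the bench well above them.

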